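Ring for collection and hold up the full tin

ROBOT

A 7-joint arm with a two-finger parallel gripper is mounted at the origin on the work surface. World frame = base frame: x ahead of the robot, y to its left, z up, the work surface at z = 0. Lengths are in m, angles in rad, forces in N, time in s.
With the tool pointing down it reaches from about 0.4 to 0.85 m from the base axis. Payload 10.4 kg.
Tool frame: the origin (TCP) lies between the finger pads; the fingertips stand 14 mm ahead of it and the grasp point (between the pads) lies 5 mm behind it (r.finger_overhang is the z of the fingertips in the tool frame, in m); z points along the fingers, y is the line along which they close (so a half turn about z gives the same grasp; the last joint's range is limited). The gripper opens to 87 mm and grips with 3 to 60 N. Pads are 19 mm wide; open, the fingers measure 117 mm over their backs; the gripper's body (75 mm by 190 mm) begins 51 mm behind the grasp point.
Start: joints at [-1.151, 0.332, -0.065, 1.46, 0.022, 1.35, -0.088], TCP at [0.268, 0.565, 0.237] pointing down, gripper open.
Joint ranges: [-2.6, 2.6], [-0.5, 2.12], [-1.47, 1.34], [0.16, 2.42], [-1.27, 4.41], [0.06, 2.06], [-2.6, 2.6]. Speed limits (rad/s): [2.22, 2.22, 2.79, 2.79, 3.14, 3.14, 3.14].

INTERFACE

Orientations are given as a unit quaternion [x, y, z, w].
In Python, from bench import r, optics gives the robot as it stands.
- The arm moves only by the shell command python3 -m pendant 'ROWS' [FORCE]. ROWS is JSON, a list of rows, each a list of 7 numbers: the closure, from -1 (fully open) to 1 (shut), then the shift along the tool's x, y, z scaled (see below), then the turn, a rotation vector about the tool's x, y, z scaled (see below). In form: [[grip, x, y, z, rx, ry, rz], ...]. A call has 1 to 8 rows; each row is the pose to reach, as a shift and turn from the pose commanded when the call began, along the tool's axes at that moment; what a row does not reach only later rows make up. The controller multiplies each number of a shift by 0.3 m and each number of a turn by 120 degrees. A row lasts 1/8 s, in which the tool goes at most 62.5 mm and 10.7 degrees, less where a joint would pass 70% of its speed; a pose out of reach is approached as far as the arm can. A call with a number of a shift or a turn outside -1 to 1 is refused whole. A call with a gripper value outside its range is refused whole. The fingers move at their own pace and stop on an object; FORCE is the grip in N (left out, the last holds). Time passes only in rows, so rows that repeat a pose let the fingers close. It gives the time, the measured TCP pose, the force, the opening and the grip force at its end, in the units of the state.
- r.read_state(): the state, without advancing time (a new reading comes with each control period).
- optics.camera(name): name is "scene" or "top" or "wrist"; returns a dict with "pixels" (400x640x3 uint8, red, green, blue), "vfov" (degrees; the focal length in pixels is half the picture's height over the tangent of half this angle, whatever the lens; pixels are square), "cx", "cy" (the principal point, pixels), "D" ([k1, k2, p1, p2, k3] as OpenCV has them; the pictures are not rectified), "rvec" (rotation vector, rad) and "tvec" (3), from world to camera coordinates, as OpenCV has them. Camera axes: x right, y down, z forward; pixel columns grow to the right and rows downward; lengths in m; the calibration is good to about 2 mm. A picture is of the moment at which its call begins. There is no depth.
- r.close_job(): hands the job in; it is judged then, once.
The state is a dict: "time": time; "joint_positions": joint angles; "joint_vel": joint speeds; "joint_torque": joint torques, N m; "ee_pos": TCP position; "eef_rot": TCP orientation; "ft_force": force on the tool from outside, world axes, zero at the start; "torque": the same for the moment, N m; "width": finger opening in m; "grip_force": force on a finger pad.
Only numpy, scipy, OpenCV 4.12 (cv2) and the standard library are available. Lean on these libraries where they do the work, as an engineer would, in place of code of your own. Each camera call takes 0.05 s, during which the arm holds its last target. There are 200 camera calls.

TASK

Press the bench bell's plunger right down to its stop to call the runner. Then heft the three identical tins one at a time, from the robot's left to its right: lift each clear of the bench and set it back upright on the mat where it stood, without dropping or tipping it, before taking the next. Finish holding the heaviest tin upright and still, about 20 cm above the bench, with the other two standing in their places and everything else on the bench left alone; do not let go of it.

Things in the scene. Friction and masses are not known exactly. Their poses are not given: they have to be found in the camera images.
- plunger (a joint): press travel of the bell's brass plunger: 0 up, 0.010 m at its stop; it moves straight down against a spring (about 2 N to start, 6 N at the stop) and comes back by itself.
- plunger_top (a point): centre of the top face of the plunger's round brass head (26 mm in diameter, 8 mm thick), 74 mm above the bench when up; it sits over a shiny steel grey bell dome 80 mm wide on a black base 84 mm wide, screwed to the bench to the robot's right of the tins. The dome is 49 mm high, so the head has room for its 10 mm travel.
- tin_left: leftmost (largest y) of three identical closed tins: blue, pale metal lid, white band with orange stripe, standing on the mat at the robot's left. Round, 58 mm across (59 at lid), 95 mm tall. Origin: centre of underside, z along its axis. Centres 100 mm or more apart along y. Any one of the three weighs 0.6-0.8 kg, the other two 0.25-0.4 kg; the metal piece inside has 3 mm play.
- tin_middle: middle one of three identical closed tins: blue, pale metal lid, white band with orange stripe, standing on the mat between the other two. Round, 58 mm across (59 at lid), 95 mm tall. Origin: centre of underside, z along its axis. Centres 100 mm or more apart along y. Any one of the three weighs 0.6-0.8 kg, the other two 0.25-0.4 kg; the metal piece inside has 3 mm play.
- tin_right: rightmost (smallest y) of three identical closed tins: blue, pale metal lid, white band with orange stripe, standing on the mat on the bell side. Round, 58 mm across (59 at lid), 95 mm tall. Origin: centre of underside, z along its axis. Centres 100 mm or more apart along y. Any one of the three weighs 0.6-0.8 kg, the other two 0.25-0.4 kg; the metal piece inside has 3 mm play.
- mat: thin dark grey packing mat under the tins, fixed to the bench, 220 x 450 mm (x, y), 3 mm thick, so the tins stand at 3 mm; origin at the centre of its underside, on the bench top (height 0).
- tape_roll: bystander: yellow roll of packing tape lying flat, 100 mm in diameter, 48 mm high, loose; origin at the centre of its underside.
- carton: bystander: closed brown cardboard box with a white tape band, 100 x 140 x 70 mm high, loose; origin at the centre of its underside.
- parts_bin: bystander: open black bin with red caps in it, 160 x 110 x 70 mm high, loose; origin at the centre of its underside.
- scanner: bystander: yellow and black hand scanner on its foot, about 75 x 50 mm and 85 mm high, loose; origin at the centre of its underside.
Mind the look-alikes: they are no part of the job. What is shaped like the tin_left but green is not meant.

How it is judged:
By the outcome, as a careful person would: the job done as asked, in the order asked, and still so for the second after the job is handed in, while the arm keeps its last pose, push and grip.
It also fails if it takes over 72 s, if anything falls off the work surface, if the arm or the gripper's body presses on something with over 40 N, if the wrist force passes 120 N, or if a joint passes its speed limit or range.

## Working session

There is one attempt and no reset: what is moved stays moved. The work goes in short steps, Python scripts to look and compute and a shell command to move; the robot and the scene stay as the last step left them, time stands still between calls to the robot, and variables do not carry over. Pictures are saved under pics/ and viewed, at most 10 in all, crops included, and the job is handed in when it is done.

```bash
ls; mkdir -p pics; python3 - <<'E'
from bench import r, optics
import cv2,json,pickle
d={}
for n in("scene","top","wrist"):
    c=optics.camera(n); d[n]=c; cv2.imwrite(f"pics/{n}0.png",c["pixels"][:,:,::-1]); print(n,{k:v for k,v in c.items() if k!="pixels"})
pickle.dump(d,open("c0.pkl","wb"))
print(r.read_state(), r.finger_overhang)
E
```

```text
pics
scene {'vfov': 43.88756139518935, 'cx': 314.19744098812424, 'cy': 201.9556812860214, 'D': array([-0.10177949,  0.        ,  0.        ,  0.        ,  0.        ]), 'rvec': array([ 2.17158272,  1.17304614, -0.45832159]), 'tvec': array([-0.34486241, -0.24294689,  1.51966359])}
top {'vfov': 54.15871425014259, 'cx': 324.0720605515456, 'cy': 200.82413018673785, 'D': array([-0.09918518,  0.        ,  0.        ,  0.        ,  0.        ]), 'rvec': array([ 2.18676056, -2.12498957,  0.16381083]), 'tvec': array([0.04663985, 0.52050894, 1.08639662])}
wrist {'vfov': 64.23205731464479, 'cx': 318.40320347827287, 'cy': 198.84952550717196, 'D': array([0.01135704, 0.        , 0.        , 0.        , 0.        ]), 'rvec': array([-2.43435737, -1.53994794, -0.22828352]), 'tvec': array([-0.62409689, -0.03600682,  0.39108944])}
{'time': 0.15, 'joint_positions': array([-1.15057811,  0.33274959, -0.06468883,  1.460768  ,  0.02161849,
        1.34991896, -0.08849453]), 'joint_vel': array([-1.48100248e-04, -2.25462415e-03,  3.64211666e-04, -3.21942334e-03,
        1.77522495e-03, -1.80162584e-03, -5.08920123e-05]), 'joint_torque': array([ 1.08198386e-03, -6.23630404e+01,  2.48979457e-02, -3.90138280e+01,
       -6.13426301e-02,  3.72068386e-02,  5.36463392e-05]), 'ee_pos': array([0.26769099, 0.56444556, 0.23591302]), 'eef_rot': array([ 2.19596564e-01,  9.75590600e-01, -5.66844818e-04, -9.05328488e-05]), 'ft_force': array([-0.77025775, -0.30656523,  0.9230451 ]), 'torque': array([-0.01344372,  0.03548977,  0.00956214]), 'grip_force': 0.0, 'width': 0.0868713874114781} 0.014
```

View pics/scene0.png

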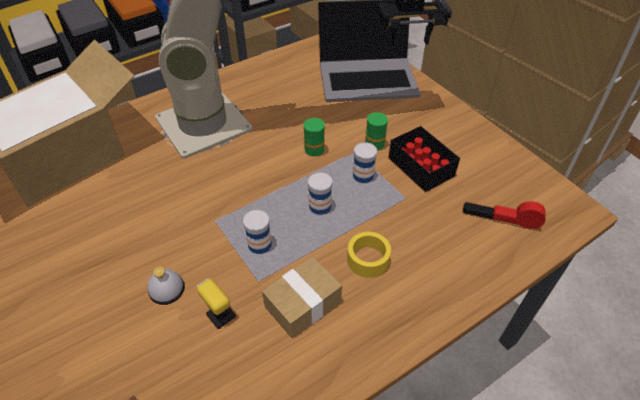

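View pics/top0.png

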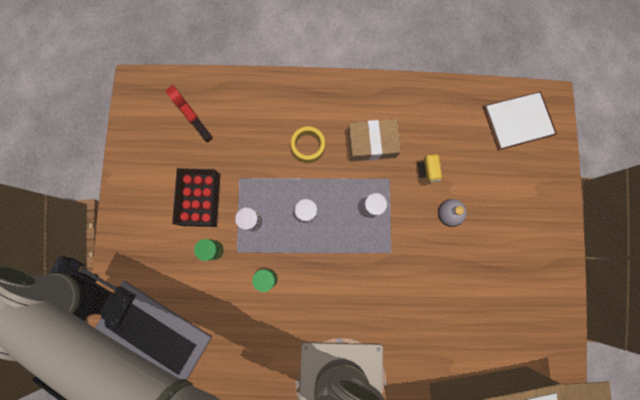

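Scene view: blue tins at (257,232), (320,194) and (364,163). The look-alikes are green tins at (314,137) and (377,131). The bell is at (165,285) with its brass head at (159,271), and the yellow scanner is at (214,298). Top view: lids at (247,219), (306,210) and (376,205), green tins at (206,250) and (264,280), brass head at (459,210). I choose the three pale-lidded tins on the mat and the brass head on the steel dome.

```bash
cat >h.py <<'E'
import cv2,numpy as np
def K(c):
    f=200/np.tan(np.radians(c["vfov"])/2); return np.array([[f,0,c["cx"]],[0,f,c["cy"]],[0,0,1.]])
def ray(c,px):
    R=cv2.Rodrigues(np.array(c["rvec"]))[0]
    u=cv2.undistortPoints(np.array([[px]],float),K(c),np.array(c["D"])).ravel()
    d=R.T@np.array([u[0],u[1],1]); return -R.T@np.array(c["tvec"]),d/np.linalg.norm(d)
def cast(c,px,z):
    o,d=ray(c,px); return o+d*(z-o[2])/d[2]
def tri(v):
    A=0;b=0
    for c,px in v:
        o,d=ray(c,px);M=np.eye(3)-np.outer(d,d);A=A+M;b=b+M@o
    p=np.linalg.solve(A,b)
    return p,[np.linalg.norm((np.eye(3)-np.outer(ray(c,px)[1],ray(c,px)[1]))@(p-ray(c,px)[0])) for c,px in v]
def proj(c,p): return cv2.projectPoints(np.array([p],float),np.array(c["rvec"]),np.array(c["tvec"]),K(c),np.array(c["D"]))[0].ravel()
def blobs(c,lo,hi,box,amin=15):
    h=cv2.cvtColor(c["pixels"],cv2.COLOR_RGB2HSV);m=cv2.inRange(h,lo,hi)
    k=np.zeros_like(m);x0,y0,x1,y1=box;k[y0:y1,x0:x1]=1;m*=k
    n,l,s,ce=cv2.connectedComponentsWithStats(m)
    return [(ce[i].round(1),s[i].tolist()) for i in range(1,n) if s[i,4]>=amin]
E
python3 - <<'E'
import pickle,cv2,numpy as np
from h import *
d=pickle.load(open("c0.pkl","rb"))
for n,bs in (("scene",[(240,205,275,255),(303,170,337,215),(350,140,380,185)]),("top",[(232,203,262,234),(290,195,322,226),(360,190,392,220)])):
    for b in bs: print(n,blobs(d[n],(0,0,145),(180,60,255),b))
for n,b in(("scene",(145,260,175,290)),("top",(435,195,470,230))): print(n,blobs(d[n],(12,110,90),(32,255,255),b,6))
a=cv2.resize(d["scene"]["pixels"][130:310,140:390],None,fx=3,fy=3,interpolation=2)
cv2.imwrite("pics/crop.png",a[:,:,::-1])
E
```

```text
scene [(array([255., 222.]), [240, 205, 35, 50, 942]), (array([270.3, 252.9]), [263, 250, 12, 5, 29])]
scene [(array([318.8, 184.5]), [303, 170, 34, 45, 730]), (array([333.7, 212.4]), [328, 209, 9, 6, 26])]
scene [(array([365. , 150.2]), [354, 142, 23, 17, 291]), (array([351.6, 170.6]), [350, 154, 8, 31, 98]), (array([374.2, 182. ]), [362, 176, 18, 9, 53])]
top [(array([245.8, 218. ]), [235, 207, 23, 23, 407])]
top [(array([305.7, 209.2]), [295, 198, 23, 23, 421])]
top [(array([376. , 203.6]), [365, 192, 23, 24, 419])]
scene [(array([156.8, 268.1]), [145, 260, 30, 30, 452])]
top [(array([451.9, 211.7]), [435, 195, 35, 35, 574]), (array([458.8, 209.8]), [455, 206, 9, 8, 52])]
```

View pics/crop.png

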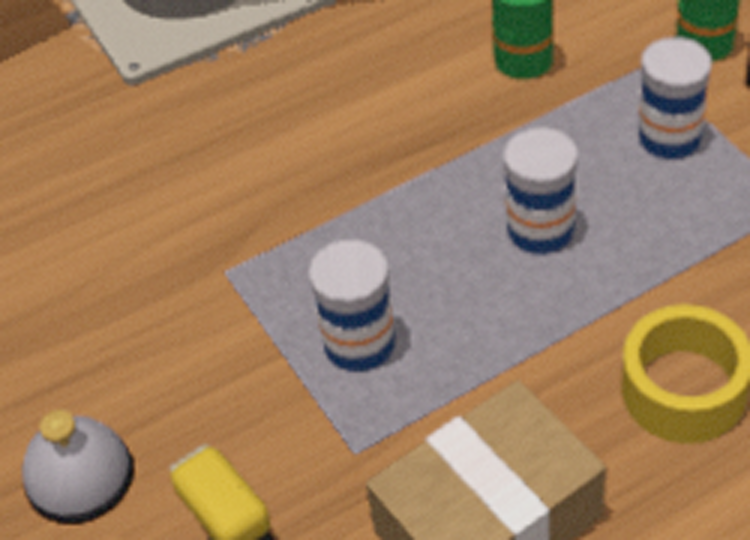

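The crop confirms it: three blue tins with pale lids at crop (349,270), (540,156) and (676,63), and the brass head at (57,422). The green tins are clearly separate.

```bash
python3 - <<'E'
import pickle
from h import *
d=pickle.load(open("c0.pkl","rb"));S=d["scene"];T=d["top"]
hs=cv2.cvtColor(S["pixels"],cv2.COLOR_RGB2HSV)
print(hs[205:250:2,257].tolist()); print(hs[262:285,159].tolist())
for t in (175,185,195):
  for b in [(240,205,275,255),(303,170,337,215),(350,140,380,185)]: print(t,blobs(S,(0,0,t),(180,60,255),b))
for s in (130,150,170): print(blobs(S,(12,s,90),(32,255,255),(150,262,168,282),6))
for n,a,b in(("L",(365.3,150.6),(245.8,218)),("M",(320,182),(305.7,209.2)),("R",(256.3,220),(376,203.6)),("P",(159,270.7),(459,210))):
  p,e=tri([(S,a),(T,b)]);print(n,p.round(4),np.round(e,4))
# mat corners/heights via scene & top
print("mat",[tri([(S,a),(T,b)])[0].round(3) for a,b in(((217,221),(391,179)) ,((259,281),(391,252)))])
E
```

```text
[[161, 14, 146], [155, 10, 150], [159, 11, 159], [170, 11, 204], [170, 11, 200], [173, 11, 204], [173, 10, 202], [170, 11, 202], [171, 13, 204], [173, 10, 201], [169, 10, 201], [173, 11, 200], [167, 13, 178], [169, 18, 115], [162, 11, 111], [108, 162, 74], [105, 205, 72], [113, 76, 94], [3, 16, 141], [10, 84, 151], [10, 93, 137], [3, 16, 140], [116, 42, 97]]
[[15, 146, 171], [14, 138, 172], [14, 138, 174], [14, 141, 174], [17, 146, 178], [21, 141, 190], [21, 137, 193], [21, 139, 197], [22, 129, 205], [22, 134, 205], [21, 138, 198], [21, 145, 195], [21, 137, 196], [21, 141, 188], [20, 147, 154], [16, 96, 117], [12, 29, 116], [163, 19, 120], [168, 10, 127], [165, 10, 154], [154, 10, 176], [161, 11, 181], [159, 10, 180]]
175 [(array([255.7, 219.3]), [243, 210, 26, 20, 396])]
175 [(array([319.6, 180.7]), [308, 173, 24, 17, 319])]
175 [(array([364.8, 149.9]), [354, 143, 23, 15, 263])]
185 [(array([255.6, 219.3]), [243, 210, 26, 19, 376])]
185 [(array([319.8, 180.7]), [308, 173, 24, 16, 297])]
185 [(array([365., 150.]), [354, 143, 23, 15, 248])]
195 [(array([255.5, 219.5]), [244, 211, 24, 18, 344])]
195 [(array([319.7, 180.8]), [309, 173, 23, 16, 272])]
195 [(array([365. , 149.9]), [355, 144, 21, 13, 218])]
[(array([157.8, 268. ]), [150, 262, 18, 16, 216])]
[]
[]
L [0.4578 0.2728 0.095 ] [0.0005 0.0005]
M [0.4868 0.112  0.0945] [0.0008 0.0008]
R [ 0.5078 -0.0777  0.0963] [0.0016 0.0016]
P [ 0.4991 -0.3175  0.0733] [0.0004 0.0004]
mat [array([ 0.547, -0.139,  0.179]), array([ 0.416, -0.127, -0.228])]
```

```bash
python3 - <<'E'
import pickle
from h import *
d=pickle.load(open("c0.pkl","rb"));S=d["scene"];T=d["top"]
for n,a,b in(("L",(365,149.9),(245.8,218)),("M",(319.7,180.8),(305.7,209.2)),("R",(255.6,219.4),(376,203.6)),("P",(158.9,270.2),(458.8,209.8))):
  p,e=tri([(S,a),(T,b)]);print(n,p.round(4),np.round(e,4))
print("mat",[tri([(S,a),(T,b)])[0].round(3) for a,b in(((258,281),(391,179)) ,((216,221),(391,252)))])
print("green",cast(T,(206,250),.095),cast(T,(264,280),.095), "scanner",cast(T,(432,168),.08))
E
python3 -m pendant '[[1,-0.89,-0.32,0,0,0,-0.07],[1,-0.89,-0.32,0,0,0,-0.14],[1,-0.89,-0.32,0,0,0,-0.2114],[1,-0.89,-0.32,0,0,0,-0.2114],[1,-0.89,-0.32,0,0,0,-0.2114],[1,-0.89,-0.32,0,0,0,-0.2114],[1,-0.89,-0.32,0,0,0,-0.2114],[1,-0.89,-0.32,0,0,0,-0.2114]]' 30
```

```text
L [0.4575 0.2721 0.0976] [0.0003 0.0003]
M [0.4862 0.1117 0.0984] [0.0006 0.0006]
R [ 0.5072 -0.0781  0.0981] [0.0008 0.0008]
P [ 0.4993 -0.3168  0.0749] [0.0001 0.0001]
mat [array([ 0.597, -0.134,  0.004]), array([ 0.38 , -0.136,  0.002])]
green [0.36804366 0.37540061 0.095     ] [0.29411384 0.21559199 0.095     ] scanner [ 0.61532529 -0.23987755  0.08      ]
time: 1.15
ee_pos: [0.4668, 0.3649, 0.2364]
eef_rot: [-0.001, 1.0, 0.0, -0.0]
ft_force: [-0.4, -0.1, -0.2]
width: 0.0153
grip_force: 0.0
```

```bash
python3 -m pendant '[[1,-0.1,-1,0,0,0,0],[1,-0.1,-1,0,0,0,0],[1,-0.1,-1,0,0,0,0],[1,-0.1,-1,0,0,0,0],[1,-0.1,-1,0,0,0,0]]'
python3 -m pendant '[[1,0,-1,0,0,0,0],[1,0,-1,0,0,0,0],[1,0,-1,0,0,0,0],[1,0,-1,0,0,0,0],[1,0,-1,0,0,0,0],[1,0,-1,0,0,0,0]]'
python3 - <<'E'
from bench import r,optics
from h import *
c=optics.camera("wrist");s=r.read_state();print(s["ee_pos"],s["eef_rot"],s["width"],s["ft_force"])
cv2.imwrite("pics/w1.png",c["pixels"][:,:,::-1]); print(proj(c,(.4993,-.3168,.0749)))
E
```

```text
time: 1.78
ee_pos: [0.4977, 0.0621, 0.2368]
eef_rot: [-0.0, 1.0, 0.0, 0.0]
ft_force: [-0.5, 0.5, -0.3]
width: 0.0001
grip_force: 0.0
time: 2.52
ee_pos: [0.497, -0.2398, 0.2365]
eef_rot: [0.002, 1.0, -0.001, -0.0]
ft_force: [-0.1, 0.4, -0.7]
width: 0.0002
grip_force: 0.0
[ 0.49774523 -0.23709198  0.23636387] [ 8.68626070e-04  9.99999599e-01 -8.37636276e-05 -2.01674314e-04] 0.00031650445555580755 [ 0.71677707  1.15459774 -1.33362889]
[242.47182002 187.53837171]
```

View pics/w1.png

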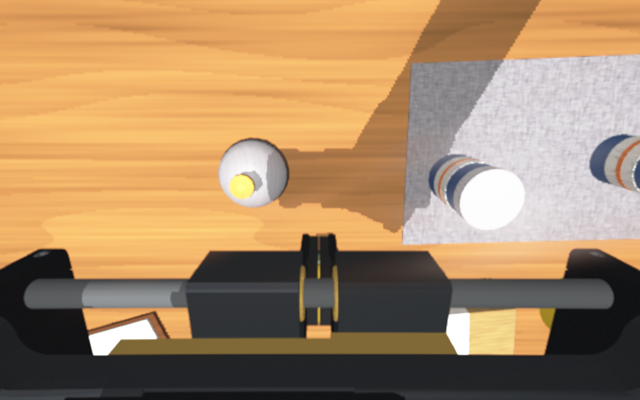

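The wrist view shows the head at (242,186), against my projection of (242.5,187.5), so they agree. The fingers are closed and clear.

```bash
python3 -m pendant '[[1,-0.006,-0.266,0,0,0,0],[1,-0.006,-0.266,0,0,0,0],[1,-0.006,-0.266,0.2,0,0,0],[1,-0.006,-0.266,0.35,0,0,0],[1,-0.006,-0.266,0.45,0,0,0],[1,-0.006,-0.266,0.45,0,0,0],[1,-0.006,-0.266,0.45,0,0,0]]'
```

```text
time: 3.45
ee_pos: [0.5009, -0.3155, 0.1029]
eef_rot: [-0.001, 1.0, -0.0, 0.001]
ft_force: [0.4, -0.4, 0.5]
width: 0.0002
grip_force: 0.0
```

```bash
python3 - <<'E'
from bench import r,optics
s=r.read_state();print(s["ee_pos"],s["ft_force"])
E
```

```text
[ 0.50086279 -0.31552984  0.10293351] [ 0.41132846 -0.37960435  0.49744457]
```

```bash
python3 -m pendant '[[1,0.005,0,0.03,0,0,0],[1,0.005,0,0.05,0,0,0],[1,0.005,0,0.06,0,0,0],[1,0.005,0,0.07,0,0,0],[1,0.005,0,0.07,0,0,0]]'
python3 -m pendant '[[1,0,0,0.005,0,0,0],[1,0,0,0.01,0,0,0],[1,0,0,0.01,0,0,0]]'
```

```text
time: 4.08
ee_pos: [0.4985, -0.3162, 0.0807]
eef_rot: [-0.0, 1.0, 0.0, 0.0]
ft_force: [0.7, 0.6, 5.6]
width: 0.0005
grip_force: 2.4
time: 4.45
ee_pos: [0.4985, -0.3162, 0.0784]
eef_rot: [0.0, 1.0, 0.0, 0.0]
ft_force: [-1.3, 3.1, 12.1]
width: 0.0006
grip_force: 5.7
```

```bash
python3 -m pendant '[[1,0,0,0.005,0,0,0],[1,0,0,0.005,0,0,0],[1,0,0,0.005,0,0,0]]'
```

```text
time: 4.82
ee_pos: [0.4986, -0.3162, 0.0782]
eef_rot: [0.0, 1.0, 0.0, 0.001]
ft_force: [-6.9, 7.3, 25.5]
width: 0.0006
grip_force: 12.4
```

Force climbed from 12 to 25 N with almost no travel, so the plunger is on its stop. Retracting and going to the left tin.

```bash
python3 -m pendant '[[1,0,0,-0.15,0,0,0],[1,0,0,-0.35,0,0,0],[1,0,0,-0.5,0,0,0],[-1,0,0.2,-0.5,0,0,0],[-1,0,0.4,-0.5,0,0,0],[-1,0,0.6,-0.5,0,0,0],[-1,0,0.8,-0.5,0,0,0],[-1,0,0.96,-0.5,0,0,0]]'
python3 -m pendant '[[-1,0.05,0.2,0,0,0,0],[-1,0.1,0.4,0,0,0,0],[-1,0.137,0.6,0,0,0,0],[-1,0.137,0.8,0,0,0,0],[-1,0.137,0.95,0,0,0,0],[-1,0.137,1,0,0,0,0],[-1,0.137,1,0,0,0,0],[-1,0.137,1,0,0,0,0]]'
python3 - <<'E'
from bench import r,optics
from h import *
c=optics.camera("wrist");s=r.read_state();print(s["ee_pos"],s["eef_rot"],s["width"],s["ft_force"])
cv2.imwrite("pics/w2.png",c["pixels"][:,:,::-1]); print(proj(c,(.4575,.2721,.098)),proj(c,(.4862,.1117,.098)))
print(blobs(c,(0,0,190),(180,40,255),(0,0,640,290),500))
E
```

```text
time: 5.82
ee_pos: [0.4976, -0.0258, 0.2259]
eef_rot: [-0.001, 1.0, 0.0, -0.0]
ft_force: [1.1, -0.4, -0.1]
width: 0.0424
grip_force: 0.0
time: 6.82
ee_pos: [0.4576, 0.2699, 0.226]
eef_rot: [0.001, 1.0, -0.0, 0.0]
ft_force: [0.6, -1.0, 0.9]
width: 0.087
grip_force: 0.0
[0.45761155 0.2699784  0.22609985] [ 1.26885166e-03  9.99999173e-01 -2.02573512e-04  5.88798612e-05] 0.08706699853683293 [-0.50684091 -0.86445047 -0.62679037]
[321.45509709 194.24692545] [147.93606095 224.41381179]
[(array([175.4, 177.8]), [0, 93, 357, 180, 46139])]
```

View pics/w2.png

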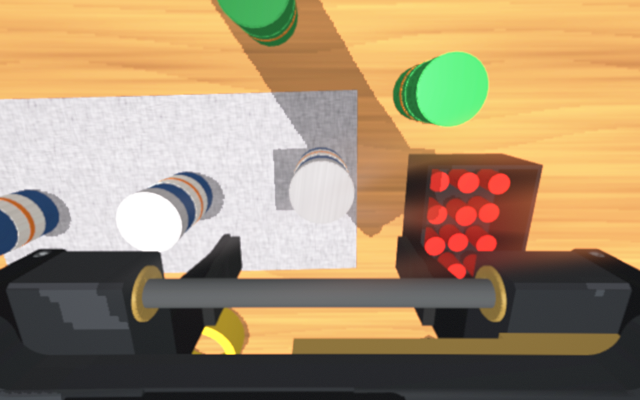

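The wrist view shows the left tin's lid at (322,191), predicted (321,194). The middle lid is at (149,221), the green tins are at the top, and the bin is clear on the right. Descending and gripping.

```bash
python3 -m pendant '[[-1,0.005,0.007,0.15,0,0,0],[-1,0.005,0.007,0.3,0,0,0],[-1,0.005,0.007,0.42,0,0,0],[-1,0.005,0.007,0.5,0,0,0],[-1,0.005,0.007,0.553,0,0,0],[-1,0.005,0.007,0.553,0,0,0],[-1,0.005,0.007,0.553,0,0,0]]'
python3 -m pendant '[[1,0,0,0,0,0,0],[1,0,0,0,0,0,0],[1,0,0,0,0,0,0],[1,0,0,0,0,0,0],[1,0,0,0,0,0,0],[1,0,0,0,0,0,0]]' 30
```

```text
time: 7.75
ee_pos: [0.4563, 0.2741, 0.0613]
eef_rot: [0.0, 1.0, 0.001, 0.001]
ft_force: [0.2, -0.4, 0.8]
width: 0.087
grip_force: 0.0
time: 8.5
ee_pos: [0.4557, 0.2737, 0.0603]
eef_rot: [0.0, 1.0, -0.0, 0.0]
ft_force: [-0.3, -1.3, 3.0]
width: 0.0572
grip_force: 30.0
```

```bash
cat > st.py <<'E'
from bench import r
s=r.read_state()
for k in("time","ee_pos","ft_force","torque","width","grip_force"):print(k,s[k] if k in("time","width","grip_force") else s[k].round(4),end=" ")
print()
E
python3 -m pendant '[[1,0,0,-0.04,0,0,0],[1,0,0,-0.1,0,0,0],[1,0,0,-0.16,0,0,0],[1,0,0,-0.2,0,0,0],[1,0,0,-0.2,0,0,0],[1,0,0,-0.2,0,0,0],[1,0,0,-0.2,0,0,0]]'
python3 st.py
for i in 1 2; do python3 -m pendant '[[1,0,0,0,0,0,0]]'|grep ft; done
python3 st.py
```

```text
time: 9.38
ee_pos: [0.4552, 0.2737, 0.1195]
eef_rot: [-0.0, 1.0, -0.0, -0.0]
ft_force: [-0.6, 0.4, -3.0]
width: 0.0576
grip_force: 30.0
time 9.375 ee_pos [0.4552 0.2737 0.1195] ft_force [-0.6249  0.3975 -2.9503] torque [ 0.0819 -0.0092 -0.0095] width 0.057593073879367816 grip_force 29.999490548907488 
ft_force: [0.0, 0.2, -3.6]
ft_force: [-0.7, -0.1, -3.3]
time 9.625 ee_pos [0.4555 0.2739 0.1199] ft_force [-0.6883 -0.0567 -3.2871] torque [ 0.01    0.0521 -0.0393] width 0.05723788111199074 grip_force 29.99967714164086
```

About 3.3 N, so it is light. Setting it back.

```bash
python3 -m pendant '[[1,0,0,0.06,0,0,0],[1,0,0,0.12,0,0,0],[1,0,0,0.17,0,0,0],[1,0,0,0.188,0,0,0],[1,0,0,0.196,0,0,0],[1,0,0,0.2,0,0,0],[1,0,0,0.2,0,0,0],[1,0,0,0.2,0,0,0]]'
python3 -m pendant '[[0.0,0,0,0,0,0,0],[-0.4,0,0,0,0,0,0],[-1,0,0,0,0,0,0],[-1,0,0,0,0,0,0],[-1,0,0,0,0,0,0],[-1,0,0,0,0,0,0]]'
```

```text
time: 10.62
ee_pos: [0.4558, 0.274, 0.0605]
eef_rot: [0.0, 1.0, 0.0, 0.0]
ft_force: [0.2, 0.4, -3.3]
width: 0.0574
grip_force: 30.0
time: 11.38
ee_pos: [0.4556, 0.2739, 0.0602]
eef_rot: [0.0, 1.0, 0.0, 0.0]
ft_force: [-0.7, 0.7, 0.1]
width: 0.0856
grip_force: 0.0
```

```bash
python3 -m pendant '[[-1,0,0,-0.1,0,0,0],[-1,0,0,-0.3,0,0,0],[-1,0,0,-0.5,0,0,0],[-1,-0.05,-0.2,-0.553,0,0,0],[-1,-0.097,-0.4,-0.553,0,0,0],[-1,-0.097,-0.537,-0.553,0,0,0],[-1,-0.097,-0.537,-0.553,0,0,0],[-1,-0.097,-0.537,-0.553,0,0,0]]'
python3 - <<'E'
from bench import r,optics
from h import *
c=optics.camera("wrist");T=optics.camera("top");S=optics.camera("scene")
s=r.read_state();print(s["ee_pos"])
print(proj(c,(.4575,.2721,.098)),proj(c,(.4862,.1117,.098)))
cv2.imwrite("pics/w3.png",np.hstack([c["pixels"][:300,:,::-1],S["pixels"][80:380,160:,::-1][:, :300]])[:, :800] if 0 else cv2.resize(np.vstack([c["pixels"],S["pixels"]]),None,fx=.75,fy=.75)[:,:,::-1])
E
```

```text
time: 12.38
ee_pos: [0.4846, 0.1137, 0.2261]
eef_rot: [-0.0, 1.0, 0.0, 0.0]
ft_force: [0.3, 1.0, -0.2]
width: 0.0871
grip_force: 0.0
[0.48449597 0.11417156 0.22591588]
[500.48111895 164.5920028 ] [316.65345499 196.07265594]
```

View pics/w3.png

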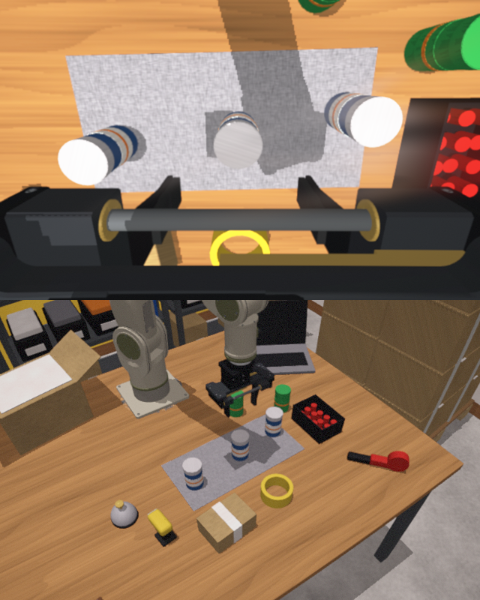

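The left tin stands upright at (377,122) in the stacked picture, and the middle lid is at (238,145), directly under the gripper. Grasping the middle tin.

```bash
python3 -m pendant '[[-1,0,-0.005,0.15,0,0,0],[-1,0,-0.005,0.3,0,0,0],[-1,0,-0.005,0.42,0,0,0],[-1,0,-0.005,0.5,0,0,0],[-1,0,-0.005,0.553,0,0,0],[-1,0,-0.005,0.553,0,0,0],[-1,0,-0.005,0.553,0,0,0]]'
python3 -m pendant '[[1,0,0,0,0,0,0],[1,0,0,0,0,0,0],[1,0,0,0,0,0,0],[1,0,0,0,0,0,0],[1,0,0,0,0,0,0],[1,0,0,0,0,0,0]]' 30
python3 -m pendant '[[1,0,0,-0.04,0,0,0],[1,0,0,-0.1,0,0,0],[1,0,0,-0.16,0,0,0],[1,0,0,-0.2,0,0,0],[1,0,0,-0.2,0,0,0],[1,0,0,-0.2,0,0,0],[1,0,0,-0.2,0,0,0]]'
for i in 1 2; do python3 -m pendant '[[1,0,0,0,0,0,0]]'|grep ft; done
```

```text
time: 13.4
ee_pos: [0.4853, 0.1117, 0.061]
eef_rot: [-0.0, 1.0, 0.0, 0.001]
ft_force: [0.7, 0.2, 0.1]
width: 0.087
grip_force: 0.0
time: 14.15
ee_pos: [0.4848, 0.1116, 0.0603]
eef_rot: [-0.0, 1.0, 0.0, 0.0]
ft_force: [-0.7, 1.6, 1.2]
width: 0.0567
grip_force: 30.0
time: 15.02
ee_pos: [0.4842, 0.1111, 0.1194]
eef_rot: [0.0, 1.0, -0.0, -0.001]
ft_force: [-0.5, -0.3, -6.7]
width: 0.0562
grip_force: 30.0
ft_force: [0.7, -1.1, -7.0]
ft_force: [-0.2, 0.4, -6.9]
```

The middle tin reads about 6.9 N (0.7 kg), so it is the heavy one. The task still requires hefting all three, so I set it down first.

```bash
python3 -m pendant '[[1,0,0,0.06,0,0,0],[1,0,0,0.12,0,0,0],[1,0,0,0.17,0,0,0],[1,0,0,0.188,0,0,0],[1,0,0,0.196,0,0,0],[1,0,0,0.2,0,0,0],[1,0,0,0.201,0,0,0],[1,0,0,0.201,0,0,0]]'
python3 -m pendant '[[1,0,0,0.002,0,0,0],[1,0,0,0.002,0,0,0]]'
```

```text
time: 16.27
ee_pos: [0.485, 0.1114, 0.0603]
eef_rot: [0.0, 1.0, 0.0, 0.0]
ft_force: [-1.0, -1.4, -3.3]
width: 0.0565
grip_force: 30.0
time: 16.52
ee_pos: [0.4851, 0.1115, 0.0602]
eef_rot: [0.0, 1.0, 0.0, 0.0]
ft_force: [-3.4, -0.3, 6.2]
width: 0.0563
grip_force: 30.0
```

```bash
python3 -m pendant '[[0.0,0,0,0,0,0,0],[-0.4,0,0,0,0,0,0],[-1,0,0,0,0,0,0],[-1,0,0,0,0,0,0],[-1,0,0,0,0,0,0],[-1,0,0,0,0,0,0]]'
python3 -m pendant '[[-1,0,0,-0.1,0,0,0],[-1,0,0,-0.3,0,0,0],[-1,0,0,-0.5,0,0,0],[-1,-0.03,-0.2,-0.556,0,0,0],[-1,-0.07,-0.4,-0.556,0,0,0],[-1,-0.07,-0.58,-0.556,0,0,0],[-1,-0.07,-0.631,-0.556,0,0,0],[-1,-0.07,-0.631,-0.556,0,0,0]]'
python3 - <<'E'
from bench import r,optics
from h import *
c=optics.camera("wrist");S=optics.camera("scene")
s=r.read_state();print(s["ee_pos"],s["ft_force"])
print(.75*proj(c,(.5072,-.0781,.098)),.75*proj(c,(.4862,.1117,.098)))
cv2.imwrite("pics/w4.png",cv2.resize(np.vstack([c["pixels"],S["pixels"]]),None,fx=.75,fy=.75)[:,:,::-1])
E
```

```text
time: 17.27
ee_pos: [0.4847, 0.1113, 0.0592]
eef_rot: [0.0, 1.0, 0.0, 0.0]
ft_force: [-0.4, -0.1, 0.7]
width: 0.0853
grip_force: 0.0
time: 18.27
ee_pos: [0.5056, -0.0783, 0.2259]
eef_rot: [0.001, 1.0, 0.0, -0.0]
ft_force: [-0.1, 0.2, 0.3]
width: 0.0867
grip_force: 0.0
[ 0.50582729 -0.07613976  0.22587191] [0.22603422 0.71222052 0.4311467 ]
[239.37881611 147.07670938] [401.6543672  129.58053601]
```

View pics/w4.png

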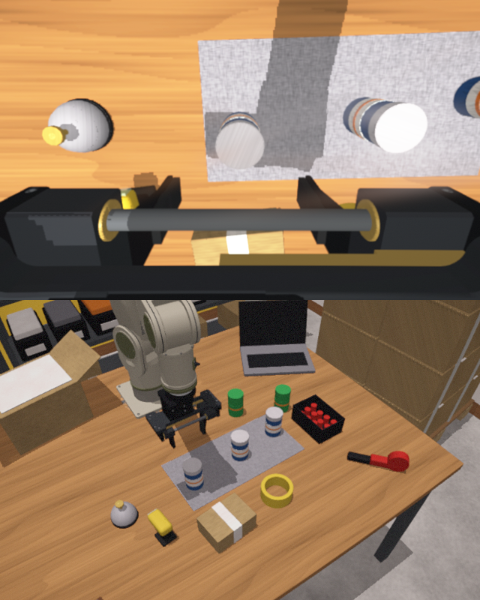

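The right tin's lid is at (240,144) under the gripper, and the middle and left tins are standing in place. Hefting the right tin.

```bash
python3 -m pendant '[[-1,0,0,0.15,0,0,0],[-1,0,0,0.3,0,0,0],[-1,0,0,0.42,0,0,0],[-1,0,0,0.5,0,0,0],[-1,0,0,0.553,0,0,0],[-1,0,0,0.553,0,0,0],[-1,0,0,0.553,0,0,0]]'
python3 -m pendant '[[1,0,0,0,0,0,0],[1,0,0,0,0,0,0],[1,0,0,0,0,0,0],[1,0,0,0,0,0,0],[1,0,0,0,0,0,0],[1,0,0,0,0,0,0]]' 30
python3 -m pendant '[[1,0,0,-0.04,0,0,0],[1,0,0,-0.1,0,0,0],[1,0,0,-0.16,0,0,0],[1,0,0,-0.2,0,0,0],[1,0,0,-0.2,0,0,0],[1,0,0,-0.2,0,0,0],[1,0,0,-0.2,0,0,0]]'
for i in 1 2; do python3 -m pendant '[[1,0,0,0,0,0,0]]'|grep ft; done
```

```text
time: 19.25
ee_pos: [0.5064, -0.0776, 0.061]
eef_rot: [-0.0, 1.0, 0.0, 0.001]
ft_force: [-0.6, -0.1, -0.2]
width: 0.0871
grip_force: 0.0
time: 20.0
ee_pos: [0.5058, -0.0779, 0.0603]
eef_rot: [-0.0, 1.0, 0.0, 0.0]
ft_force: [-1.2, 1.3, 2.8]
width: 0.058
grip_force: 30.0
time: 20.88
ee_pos: [0.5053, -0.078, 0.1194]
eef_rot: [0.0, 1.0, -0.0, -0.001]
ft_force: [0.3, -0.3, -3.8]
width: 0.058
grip_force: 30.0
ft_force: [0.6, 0.0, -3.8]
ft_force: [0.5, -0.1, -2.9]
```

Light, at about 3.5 N. Setting it back, then returning to the middle tin.

```bash
python3 -m pendant '[[1,0,0,0.06,0,0,0],[1,0,0,0.12,0,0,0],[1,0,0,0.17,0,0,0],[1,0,0,0.188,0,0,0],[1,0,0,0.196,0,0,0],[1,0,0,0.2,0,0,0],[1,0,0,0.202,0,0,0],[1,0,0,0.202,0,0,0]]'
python3 -m pendant '[[1,0,0,0.001,0,0,0],[1,0,0,0.001,0,0,0]]'
```

```text
time: 22.12
ee_pos: [0.5061, -0.0779, 0.0602]
eef_rot: [0.0, 1.0, 0.0, 0.0]
ft_force: [-2.5, 0.6, 5.3]
width: 0.0583
grip_force: 30.0
time: 22.38
ee_pos: [0.5062, -0.078, 0.0602]
eef_rot: [0.0, 1.0, 0.0, 0.001]
ft_force: [-5.6, 1.2, 10.5]
width: 0.0583
grip_force: 30.0
```

```bash
python3 -m pendant '[[0.0,0,0,0,0,0,0],[-0.4,0,0,0,0,0,0],[-1,0,0,0,0,0,0],[-1,0,0,0,0,0,0],[-1,0,0,0,0,0,0],[-1,0,0,0,0,0,0]]'
python3 -m pendant '[[-1,0,0,-0.1,0,0,0],[-1,0,0,-0.3,0,0,0],[-1,0,0,-0.5,0,0,0],[-1,0.03,0.2,-0.556,0,0,0],[-1,0.07,0.4,-0.556,0,0,0],[-1,0.07,0.58,-0.556,0,0,0],[-1,0.07,0.631,-0.556,0,0,0],[-1,0.07,0.631,-0.556,0,0,0]]'
python3 - <<'E'
from bench import r,optics
from h import *
c=optics.camera("wrist");S=optics.camera("scene")
s=r.read_state();print(s["ee_pos"],s["ft_force"])
cv2.imwrite("pics/w5.png",cv2.resize(np.vstack([c["pixels"],S["pixels"]]),None,fx=.75,fy=.75)[:,:,::-1])
E
```

```text
time: 23.12
ee_pos: [0.5057, -0.078, 0.0592]
eef_rot: [0.0, 1.0, 0.0, 0.0]
ft_force: [-0.3, -0.5, 0.3]
width: 0.0857
grip_force: 0.0
time: 24.12
ee_pos: [0.4847, 0.1116, 0.2259]
eef_rot: [-0.001, 1.0, -0.0, -0.0]
ft_force: [1.6, -0.9, 0.1]
width: 0.087
grip_force: 0.0
[0.48497635 0.10944779 0.22594243] [ 0.00137742 -0.14640513  0.56072776]
```

View pics/w5.png

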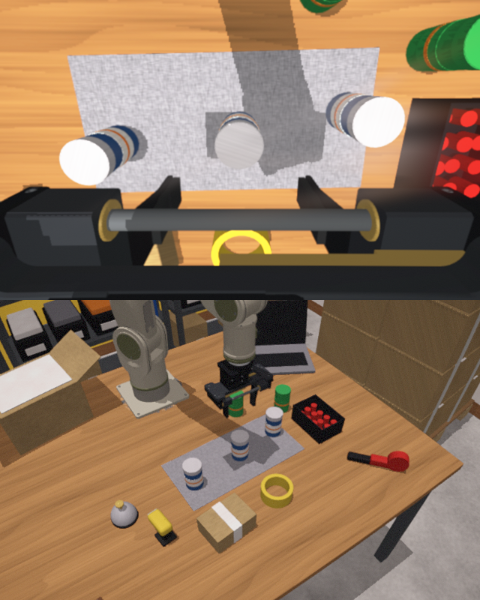

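All three tins are upright in their places, with the middle one's lid at (239,144) under the gripper. Final grasp and lift of the middle tin.

```bash
python3 -m pendant '[[-1,0,0,0.15,0,0,0],[-1,0,0,0.3,0,0,0],[-1,0,0,0.42,0,0,0],[-1,0,0,0.5,0,0,0],[-1,0,0,0.553,0,0,0],[-1,0,0,0.553,0,0,0],[-1,0,0,0.553,0,0,0]]'
python3 -m pendant '[[1,0,0,0,0,0,0],[1,0,0,0,0,0,0],[1,0,0,0,0,0,0],[1,0,0,0,0,0,0],[1,0,0,0,0,0,0],[1,0,0,0,0,0,0]]' 35
python3 -m pendant '[[1,0,0,-0.04,0,0,0],[1,0,0,-0.12,0,0,0],[1,0,0,-0.22,0,0,0],[1,0,0,-0.33,0,0,0],[1,0,0,-0.44,0,0,0],[1,0,0,-0.54,0,0,0],[1,0,0,-0.62,0,0,0],[1,0,0,-0.657,0,0,0]]'
python3 -m pendant '[[1,0,0,0,0,0,0],[1,0,0,0,0,0,0],[1,0,0,0,0,0,0],[1,0,0,0,0,0,0],[1,0,0,0,0,0,0],[1,0,0,0,0,0,0],[1,0,0,0,0,0,0],[1,0,0,0,0,0,0]]'
python3 - <<'E'
from bench import r,optics
from h import *
c=optics.camera("top");S=optics.camera("scene")
s=r.read_state();print(s["ee_pos"],s["ft_force"],s["joint_vel"].round(3))
cv2.imwrite("pics/f.png",cv2.resize(np.vstack([c["pixels"],S["pixels"]]),None,fx=.75,fy=.75)[:,:,::-1])
E
```

```text
time: 25.1
ee_pos: [0.4854, 0.1111, 0.0611]
eef_rot: [0.0, 1.0, 0.0, 0.001]
ft_force: [-1.4, -0.7, -0.0]
width: 0.0873
grip_force: 0.0
time: 25.85
ee_pos: [0.4848, 0.1115, 0.0602]
eef_rot: [-0.0, 1.0, 0.0, 0.0]
ft_force: [-1.0, 0.6, 1.3]
width: 0.0562
grip_force: 35.0
time: 26.85
ee_pos: [0.4847, 0.1111, 0.2584]
eef_rot: [0.0, 1.0, 0.0, 0.0]
ft_force: [0.9, -0.1, -6.3]
width: 0.0563
grip_force: 35.0
time: 27.85
ee_pos: [0.4847, 0.1113, 0.2572]
eef_rot: [0.0, 1.0, 0.0, 0.0]
ft_force: [0.2, -0.4, -6.0]
width: 0.0566
grip_force: 35.0
[0.48468433 0.11129572 0.25725342] [ 0.57393855  0.16411855 -6.1743006 ] [-0.001 -0.001 -0.    -0.001  0.001  0.001  0.001]
```

View pics/f.png

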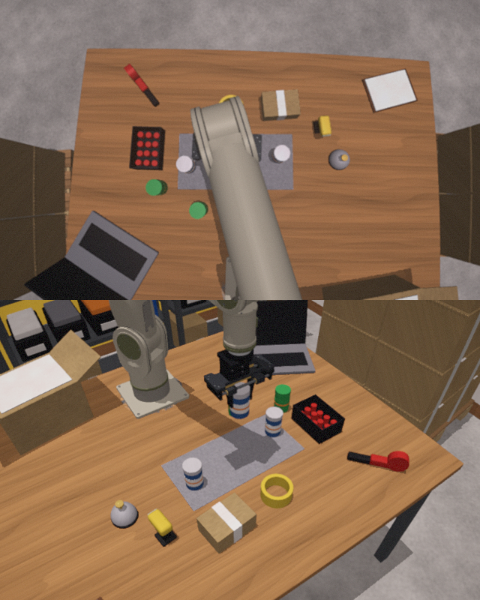

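The tin is held upright at (238,400) and still. The other two stand in place at (192,473) and (274,422), and the bystanders are untouched.

```bash
python3 -c "
from bench import r
print(r.close_job())"
```

```text
the job is handed in; nothing more can be done
None
```

The job is handed in: I pressed the bell to its stop and hefted all three tins left to right, and the arm is now holding the heaviest, the middle one at about 0.65–0.7 kg, upright and still about 20 cm above the bench, with the other two standing in their places.

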